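# Clear the instrument case and hold its lid half open

## Task

The meter is to be packed into the dark instrument case, but it was left lying on the lid. First move the meter from the lid onto the wooden board at the left, flat with its display up, lengthwise along the board and wholly on it, leaving the case shut; then lift the lid and hold it open at 45 degrees so that a colleague can reach in. The lid falls shut by itself: finish while still holding it steady there, with the meter left on the board, and leave the pad of sticky notes, the calipers and the phone where they are.

Things in the scene. Friction and masses are not known exactly. Their poses are not given: they have to be found in the camera images.
- meter: Loose box-shaped handheld meter, 62 (x) x 121 (y) x 38 (z) mm, 0.1 to 0.3 kg, lying flat with its display up on the flat top of the case lid, behind the lid's handle. Origin: centre of its underside; y along its length, z up. Grip it across its 62 mm width.
- instrument_case: Dark moulded case fixed to the desk, 212 (x) x 270 (y) x 113 (z) mm closed, lid hinged along the rear. Origin: centre of its underside on the desk; its x points from the front (robot side) to the hinged rear, y along its width to the left, z up. Lid top about 111 mm above the desk. The lid is only the upper part: it parts from the base 53 mm above the desk.
- lid_hinge (a point): Middle of the lid's hinge line, 100 mm behind the case's centre and 53 mm above the desk; the hinge line runs along the case's y.
- handle_mid (a point): Middle of the round steel bar of the lid's handle, 10 mm thick, along the case's y, 94 mm straight, on two posts; moves with the lid. Lid shut: 78 mm in front of the case's centre, 143 mm above the desk (32 above the lid top), i.e. 178 mm before and 90 above the hinge line. Round and parallel to the hinge, it turns between the fingers: the gripper may keep its orientation as the lid swings.
- instrument_case_lid (a joint): Opening angle of the lid in rad: 0 shut, 0.785 = 45 degrees, 1.75 fully open. The front rises and swings back towards the rear as it grows. Hinge nearly free of friction; lid and handle weigh about 0.35 kg, it takes roughly 2 N up at the handle to lift it, and it falls shut when let go at 45 degrees.
- board: Fixed flat piece of plywood on the desk to the left of the case, 110 (x) x 340 (y) x 12 (z) mm. Origin: centre of its underside; y along its length, which points roughly away from the robot.
- sticky_pad: Bystander: block of sticky notes lying flat, 76 x 76 x 12 mm. Origin: centre of its underside.
- calipers: Bystander: digital calipers lying flat, 60 x 200 x 13 mm. Origin: centre of its underside.
- phone: Bystander: phone lying flat, 144 x 72 x 8 mm. Origin: centre of its underside.
Not all that is in view belongs to the job. There is more than one size of the meter; the one meant has the size given above.

How it is judged:
On the way:
1. the meter lies released lengthwise on the board, the case still shut (x of meter in the frame of board between -0.028 and 0.028 m and y of meter in the frame of board between -0.12 and 0.12 m and z of meter in the frame of board between 0.008 and 0.017 m and angle between meter's own z axis and vertical below 0.1 rad and angle between the y axis of meter and the y axis of board, either way round below 0.2 rad and contact force between the fingers and meter below 0.05 N and value of joint instrument_case_lid below 0.1 rad), for 0.2 s.
At the end, for the whole second after the job is handed in: The fingers hold the lid (over 0.3 N) steady at 45 degrees, plus or minus 7, no loose thing touching the case; the meter lies flat, display up, at rest on the board, lengthwise within 0.2 rad, its centre within 28 mm of the board's long centre line and 120 mm of its middle (value of joint instrument_case_lid between 0.663 and 0.907 rad and velocity of joint instrument_case_lid between -0.06 and 0.06 rad/s and contact force between the fingers and instrument_case above 0.3 N and contact force between instrument_case and meter below 0.05 N and contact force between instrument_case and sticky_pad below 0.05 N and contact force between instrument_case and calipers below 0.05 N and contact force between instrument_case and phone below 0.05 N and x of meter in the frame of board between -0.028 and 0.028 m and y of meter in the frame of board between -0.12 and 0.12 m and z of meter in the frame of board between 0.008 and 0.017 m and angle between meter's own z axis and vertical below 0.1 rad and angle between the y axis of meter and the y axis of board, either way round below 0.2 rad and linear speed of meter below 0.02 m/s); the arm keeps its last pose, push and grip.
It fails at once if the pad of sticky notes was disturbed (moved over 30 mm) (distance of sticky_pad from where it was at the start of the episode above 0.03 m).
It fails at once if the calipers were disturbed (moved over 30 mm) (distance of calipers from where it was at the start of the episode above 0.03 m).
It fails at once if the phone was disturbed (moved over 30 mm) (distance of phone from where it was at the start of the episode above 0.03 m).
It also fails if it takes over 58 s, if anything falls off the work surface, if the arm or the gripper's body presses on something with over 40 N, if the wrist force passes 120 N, or if a joint passes its speed limit or range.

## Robot

A 7-joint arm with a two-finger parallel gripper is mounted at the origin on a cart in front of the work surface, level with it; the furniture and walls round the work are solid. World frame = base frame: x ahead of the robot, y to its left, z up, the work surface at z = 0. Lengths are in m, angles in rad, forces in N, time in s.
With the tool pointing down it reaches from about 0.4 to 0.85 m from the base axis. Payload 10.4 kg.
Tool frame: the origin (TCP) lies midway between the tips of the shut fingers; the grasp point (between the pads) lies env.hold_point_z behind it (env.hold_point_z is the distance from the TCP to the grasp point, in m); z points along the fingers, y is the direction in which the jaws open and shut (so a half turn about z gives the same grasp; the last joint's range is limited). The gripper opens to 87 mm and grips with 3 to 60 N. Pads are 19 mm wide; open, the fingers measure 117 mm over their backs; the gripper's body (75 mm by 190 mm) begins 51 mm behind the grasp point.
Start: joints at [-1.307, 0.332, -0.065, 1.46, 0.022, 1.35, -0.088], TCP at [0.177, 0.599, 0.223] pointing down, gripper open.
Joint ranges: [-2.6, 2.6], [-0.5, 2.12], [-1.47, 1.34], [0.16, 2.42], [-1.27, 4.41], [0.06, 2.06], [-2.6, 2.6]. Speed limits (rad/s): [2.22, 2.22, 2.79, 2.79, 3.14, 3.14, 3.14].

## Interface

Orientations are given as a 3x3 rotation matrix whose columns are the frame's x, y, z axes.
In Python, from plant import env gives the robot as it stands.
- The arm moves only by the tool drive_tool, never from a script. Its argument "rows" is one flat list of numbers, 7 for each row, row after row: the gripper command: -1 is fully open, 1 is shut, values between are in proportion, then the shift along the world's x, y, z in cm, then the turn, a rotation vector about the world's x, y, z in units of 6 degrees (1.0 is 6 degrees). In form: [jaw, dx, dy, dz, wx, wy, wz, jaw, dx, dy, dz, wx, wy, wz, ...]. A call has exactly 8 rows; each row is the pose to reach, as a shift and turn from the pose measured when the call began; what a row does not reach only later rows make up. A row lasts 1/10 s, in which the tool goes at most 50 mm and 8.59 degrees, less where a joint would pass 70% of its speed; a pose out of reach is approached as far as the arm can. A call with a gripper value outside its range is refused whole. The fingers move at their own pace and stop on an object; "squeeze" is the grip in N (left out, the last holds). Time passes only in rows, so rows that repeat a pose let the fingers close, or fill a call up. It gives the time, the measured TCP pose, the force and the opening at its end, in the units of the state.
- env.get_obs(): the state, without advancing time (a new reading comes with each control period).
- env.snapshot(name): name is "side" or "top"; returns a dict with "frame" (384x512x3 uint8, red, green, blue), "depth" (384x512 float32, m along the optical axis (not along the pixel's ray), 0 where there is no reading), "fx", "fy", "cx", "cy" (pixels), "R" (3x3) and "t" (3): a world point X has camera coordinates R X + t. Camera axes: x right, y down, z forward; pixel columns grow to the right and rows downward; lengths in m; the calibration is good to about 2 mm. A picture is of the moment at which its call begins.
- env.finish_job(): hands the job in, once; it reports no verdict.
The state is a dict: "clock": time; "q": joint angles; "joint_velocities": joint speeds; "effort": joint torques, N m; "tcp_pos": TCP position; "tool_rot": TCP orientation; "force": force on the tool from outside, world axes, zero at the start; "ft_torque": the same for the moment, N m; "grip_width": opening from 0.0 (shut) to 1.0 (fully open).
Only numpy, scipy, OpenCV 4.12 (cv2) and the standard library are available. Lean on these libraries where they do the work, as an engineer would, in place of code of your own. Each camera call takes 0.05 s, during which the arm holds its last target.

## Working session

There is one attempt and no reset: what is moved stays moved. The work goes in short steps, Python scripts to look and compute and a tool call to move; the robot and the scene stay as the last step left them, time stands still between calls to the robot, and variables do not carry over. Pictures are saved under pics/ and viewed, and the job is handed in when it is done.

Besides the shell and the picture viewer there is one more tool, called as name(argument=value, ...), one argument or row to a line, values as JSON. drive_tool: Moves the arm, as the interface text tells. Its arguments: {"type":"object","properties":{"rows":{"type":"array"},"squeeze":{"type":"number"}},"required":["rows"]}

```bash
mkdir -p pics; ls
python3 - <<'E'
from plant import env
import cv2,numpy as np
for n in("side","top"):
    s=env.snapshot(n); cv2.imwrite(f"pics/{n}0.png",s["frame"][...,::-1])
    np.savez(f"{n}0.npz",**s); print(n,s["fx"],s["fy"],s["cx"],s["cy"],s["R"].round(3).tolist(),np.round(s["t"],3))
o=env.get_obs();print({k:np.round(v,3).tolist() for k,v in o.items()},env.hold_point_z)
E
```

```text
pics
side 356.7815454524355 356.7815454524355 253.19864930126826 196.09062738437396 [[0.942, -0.334, 0.027], [-0.126, -0.426, -0.896], [0.311, 0.84, -0.444]] [-0.498  0.197  0.789]
top 431.41472839960943 431.41472839960943 259.12344440271454 187.23977125715567 [[0.014, -1.0, 0.0], [-0.995, -0.014, -0.1], [0.1, 0.001, -0.995]] [0.056 0.542 1.501]
{'clock': 0.1, 'q': [-1.307, 0.333, -0.065, 1.461, 0.022, 1.35, -0.089], 'joint_velocities': [-0.0, -0.002, -0.001, -0.003, 0.002, -0.001, 0.001], 'effort': [0.002, -62.456, 0.025, -39.071, -0.061, 0.037, 0.0], 'tcp_pos': [0.177, 0.599, 0.222], 'tool_rot': [[-0.959, 0.283, -0.0], [0.283, 0.959, -0.001], [-0.0, -0.001, -1.0]], 'force': [0.109, 0.201, 0.222], 'ft_torque': [0.055, -0.004, 0.039], 'grip_width': 1.001} 0.0187
```

View pics/side0.png

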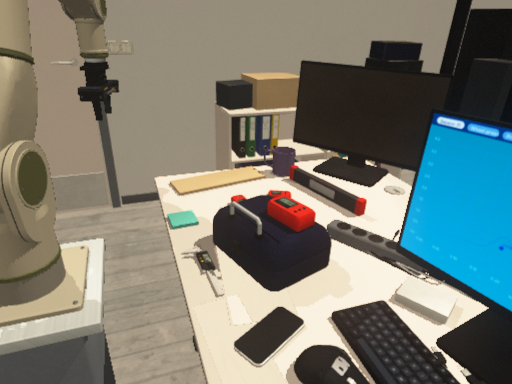

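View pics/top0.png

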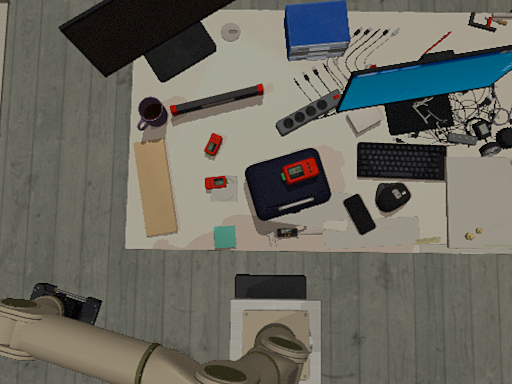

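Candidates for the meter in the top view are the red one on the case lid at (299,170) and two smaller red ones on the desk at (213,145) and (216,183). By the description I take the one on the lid, and I'll check it in a crop and measure it.

```bash
cat > h.py <<'E'
import numpy as np,cv2
def load(n):
    return dict(np.load(n))
def ray(s,uv,z):
    uv=np.atleast_2d(uv).astype(float)
    d=np.c_[(uv[:,0]-s["cx"])/s["fx"],(uv[:,1]-s["cy"])/s["fy"],np.ones(len(uv))]@s["R"]
    c=-s["R"].T@s["t"]
    return c+d*((z-c[2])/d[:,2])[:,None]
def proj(s,X):
    c=np.atleast_2d(X)@s["R"].T+s["t"]; return np.c_[c[:,0]/c[:,2]*s["fx"]+s["cx"],c[:,1]/c[:,2]*s["fy"]+s["cy"]]
def cloud(s):
    v,u=np.mgrid[0:384,0:512]; z=s["depth"]
    C=np.stack([(u-s["cx"])/s["fx"]*z,(v-s["cy"])/s["fy"]*z,z],-1)
    return (C-s["t"])@s["R"]
def rect(P):
    (c,wh,a)=cv2.minAreaRect(P[:,:2].astype(np.float32)*1000); b=cv2.boxPoints((c,wh,a))
    return np.round(c,1),np.round(wh,1),round(a,1)
E
python3 - <<'E'
from h import *
t=load("top0.npz"); f=t["frame"]; hsv=cv2.cvtColor(f,cv2.COLOR_RGB2HSV); P=cloud(t)
cv2.imwrite("pics/crop0.png",cv2.resize(f[130:260,120:340,::-1],None,fx=3.6,fy=3.6,interpolation=cv2.INTER_CUBIC))
s=load("side0.npz");cv2.imwrite("pics/crop1.png",cv2.resize(s["frame"][150:300,150:350,::-1],None,fx=4,fy=4,interpolation=cv2.INTER_CUBIC))
red=((hsv[...,0]<10)|(hsv[...,0]>170))&(hsv[...,1]>150)&(hsv[...,2]>80)
n,l,st,c=cv2.connectedComponentsWithStats(red.astype(np.uint8))
for i in range(1,n):
    if st[i,4]>40:
        m=l==i; z=P[m][:,2]; v,u=np.nonzero(m)
        zt=np.percentile(z,75)
        print(c[i],st[i],"z",np.percentile(z,[5,50,95]).round(3),rect(ray(t,np.c_[u,v],zt)))
R=lambda m:None
# board by colour
H,S,V=hsv[...,0],hsv[...,1],hsv[...,2]
for nm,m in (("board",(abs(H.astype(int)-18)<8)&(S>70)),("green",(abs(H.astype(int)-85)<10)&(S>90)),("case",(V<60))):
    n,l,st,c=cv2.connectedComponentsWithStats(m.astype(np.uint8))
    for i in range(1,n):
        if st[i,4]>250 and 120<c[i][0]<340 and 120<c[i][1]<255:
            k=l==i;z=P[k][:,2];v,u=np.nonzero(k);zt=np.percentile(z,50)
            print(nm,c[i],st[i],np.percentile(z,[5,50,95]).round(3),rect(ray(t,np.c_[u,v],zt)))
E
```

```text
[436.88  42.48] [424  32  27  22  50] z [0.002 0.006 0.013] (array([1092.6, -588.2]), array([  5.7, 128.5]), 40.7)
[172.9047619 108.4047619] [170 105   7   8  42] z [0.044 0.051 0.056] (array([815.3, 373.1]), array([25.7, 19.4]), 12.9)
[213.46107784 142.86826347] [205 133  17  23 167] z [0.018 0.023 0.028] (array([695.5, 231.3]), array([39.4, 73.6]), 67.3)
[301.84815618 169.44251627] [282 157  37  27 461] z [0.136 0.146 0.151] (array([587.5, -71. ]), array([ 62.4, 110.8]), 19.4)
[213.95348837 182.21511628] [205 176  21  13 172] z [0.017 0.023 0.029] (array([558.4, 220.4]), array([39.9, 73.4]), 7.2)
board [154.85254875 186.85083818] [ 134  138   44   98 2923] [0.005 0.011 0.017] (array([542. , 437.2]), array([341.4, 110.8]), 10.6)
green [224.16159251 236.45433255] [214 226  21  22 427] [0.005 0.01  0.016] (array([366.2, 185.3]), array([73.8, 71. ]), 1.4)
case [284.60896887 185.76978006] [ 245  148   86   73 3501] [0.077 0.104 0.113] (array([546.5, -32.2]), array([196.2, 259.7]), 17.5)
```

View pics/crop0.png

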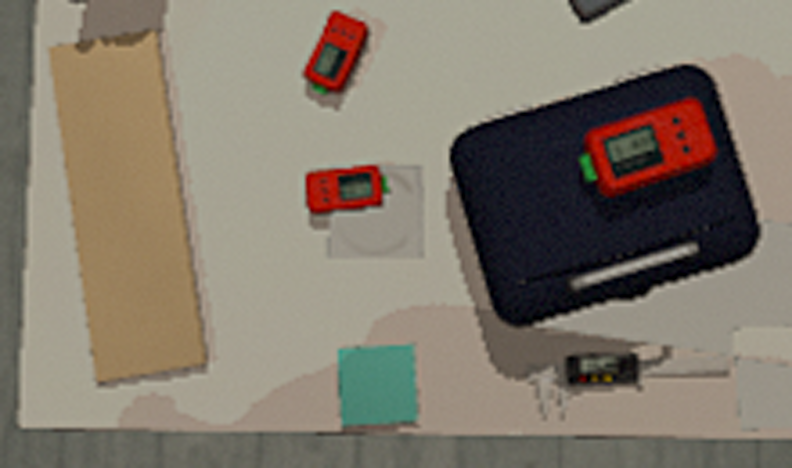

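View pics/crop1.png

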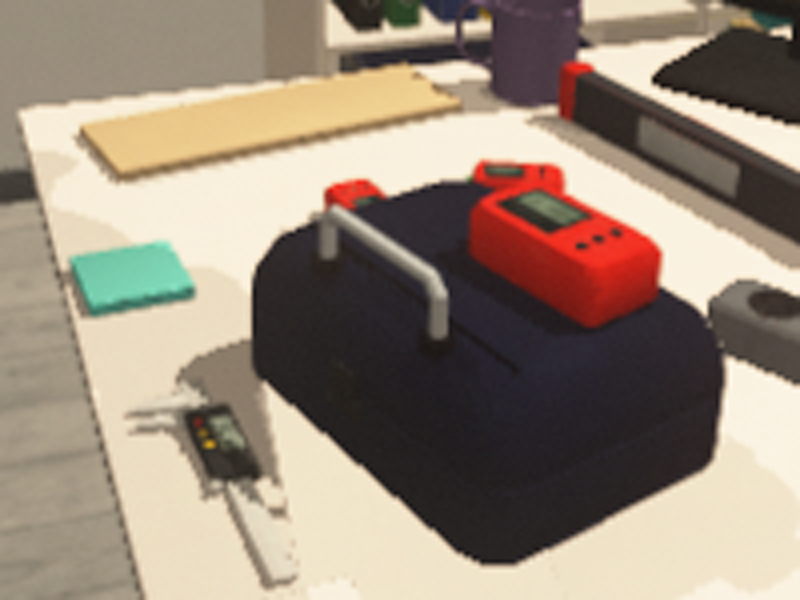

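The large red meter sits on the lid behind the steel handle: crop (650,150), about 62 mm wide. The two on the desk measure about 40x73 mm, so they are decoys. Next I'll measure the meter (with its green tip) and the handle in both views.

Run:
```python
from h import *
t=load("top0.npz"); s=load("side0.npz")
def comp(m,near):
    n,l,st,c=cv2.connectedComponentsWithStats(m.astype(np.uint8)); 
    i=min((i for i in range(1,n) if st[i,4]>15),key=lambda i:np.hypot(*(c[i]-near))); v,u=np.nonzero(l==i); return np.c_[u,v],l==i
for nm,S_,near,nh in(("top",t,(299,170),(297,203)),("side",s,(290,210),(245,215))):
    f=S_["frame"];hsv=cv2.cvtColor(f,cv2.COLOR_RGB2HSV).astype(int);H,S,V=hsv[...,0],hsv[...,1],hsv[...,2]
    P=cloud(S_)
    m=((((H<10)|(H>170))&(S>150)&(V>80))|((abs(H-60)<20)&(S>120)&(V>60))).astype(np.uint8)
    m=cv2.morphologyEx(m,cv2.MORPH_CLOSE,np.ones((7,7)))
    uv,k=comp(m,near)
    if nm=="top":
        r=rect(ray(S_,uv,0.149)); print("meter top",r,len(uv))
        print("red only", rect(ray(S_,comp(((H<10)|(H>170))&(S>150)&(V>80),near)[0],0.147)))
    Q=P[k]; Q=Q[(Q[:,2]>.144)&(Q[:,2]<.155)]; print(nm,"depth top pts",len(Q),rect(Q),np.median(Q[:,2]))
    # handle
    g=(S<60)&(V>70)&(P[...,2]>0.115)&(P[...,2]<0.165)&(P[...,0]>.4)&(P[...,0]<.62)&(abs(P[...,1]+.03)<.12)
    uv,k=comp(g,nh); Q=P[k]; print(nm,"handle",len(uv),uv.min(0),uv.max(0),np.percentile(Q[:,2],[5,50,95]).round(3))
    W=ray(S_,uv,0.146); print("  ray rect",rect(W),"depth rect",rect(Q[Q[:,2]>.137]))
```

```text
meter top (array([585.7, -66.1]), array([ 62.4, 120.9]), 19.4) 511
red only (array([587.7, -71.1]), array([ 62.4, 110.9]), 19.4)
top depth top pts 352 (array([587.6, -72. ]), array([ 59.2, 109.7]), 19.3) 0.1472103193402335
top handle 96 [279 198] [313 209] [0.137 0.145 0.15 ]
  ray rect (array([477.9, -57.5]), array([  8.7, 116.5]), 17.5) depth rect (array([478.8, -60.1]), array([  8.9, 113.5]), 17.5)
side depth top pts 471 (array([592.8, -76.1]), array([ 58.7, 107.3]), 18.2) 0.14736980379116438
side handle 217 [230 202] [261 232] [0.119 0.143 0.147]
  ray rect (array([475.7, -89.3]), array([ 38.5, 144.2]), 17.7) depth rect (array([483. , -64.8]), array([  9.2, 109.4]), 17.9)
```

Estimates: meter (0.588,-0.068) with its width direction at 19.4°, handle middle (0.479,-0.060,0.143), case yaw 17.6°. That puts the meter 101 mm behind the handle, which clears the fingers. The sizes agree with those given (62.4x120.9). Board: centre (0.542,0.437), long axis at 10.6°.

drive_tool(
  rows=[-1, 2, -3.5, 1.5, 0, 0, -0.6, -1, 5, -8, 3, 0, 0, -1.2, -1, 8, -12.5, 4.5, 0, 0, -1.8, -1, 10.5, -17, 6, 0, 0, -2.4, -1, 13, -21, 7, 0, 0, -3, -1, 15.5, -25, 8, 0, 0, -3.6, -1, 18, -29, 8, 0, 0, -4.2, -1, 20.5, -33, 8, 0, 0, -4.8],
  squeeze=15,
)

```text
clock: 0.9
tcp_pos: [0.3791, 0.2726, 0.3022]
tool_rot: [[-0.702, 0.712, -0.0], [0.712, 0.702, -0.0], [0.0, -0.0, -1.0]]
force: [0.7, 0.7, 0.4]
grip_width: 0.998
```

drive_tool(
  rows=[-1, 2.6, -4.2, 0, 0, 0, -0.6, -1, 5.2, -8.5, -1, 0, 0, -1.2, -1, 7.8, -12.8, -2, 0, 0, -1.8, -1, 10.5, -17, -3, 0, 0, -2.4, -1, 13.1, -21.4, -4, 0, 0, -3, -1, 15.7, -25.6, -5, 0, 0, -3.6, -1, 18.3, -29.9, -6, 0, 0, -4.2, -1, 20.9, -34.1, -8, 0, 0, -4.2],
)

```text
clock: 1.7
tcp_pos: [0.5836, -0.0611, 0.2266]
tool_rot: [[-0.331, 0.944, 0.001], [0.944, 0.331, 0.0], [-0.0, 0.001, -1.0]]
force: [1.1, 1.2, -0.0]
grip_width: 1.001
```

drive_tool(
  rows=[-1, 0, 0, 0, 0, 0, 0, -1, 0, 0, 0, 0, 0, 0, -1, 0, 0, 0, 0, 0, 0, -1, 0, 0, 0, 0, 0, 0, -1, 0, 0, 0, 0, 0, 0, -1, 0, 0, 0, 0, 0, 0, -1, 0, 0, 0, 0, 0, 0, -1, 0, 0, 0, 0, 0, 0],
)

```text
clock: 2.5
tcp_pos: [0.5836, -0.0608, 0.2267]
tool_rot: [[-0.331, 0.944, 0.002], [0.944, 0.331, 0.0], [-0.0, 0.002, -1.0]]
force: [-0.6, 0.5, 0.0]
grip_width: 1.003
```

drive_tool(
  rows=[-1, 0.2, -0.4, -1, 0, 0, 0, -1, 0.4, -0.7, -2.5, 0, 0, 0, -1, 0.4, -0.7, -4, 0, 0, 0, -1, 0.4, -0.7, -5.5, 0, 0, 0, -1, 0.4, -0.7, -6.5, 0, 0, 0, -1, 0.4, -0.7, -7, 0, 0, 0, -1, 0.4, -0.7, -7, 0, 0, 0, -1, 0.4, -0.7, -7, 0, 0, 0],
)

```text
clock: 3.3
tcp_pos: [0.5878, -0.0679, 0.1571]
tool_rot: [[-0.331, 0.944, 0.002], [0.944, 0.331, 0.0], [-0.001, 0.002, -1.0]]
force: [-0.4, -0.3, 0.9]
grip_width: 1.001
```

Run:
```python
from plant import env
import cv2,numpy as np
a=env.snapshot("side")["frame"];b=env.snapshot("top")["frame"]
cv2.imwrite("pics/c2.png",np.hstack([cv2.resize(a[130:290,180:360],(400,356)),cv2.resize(b[120:260,220:360],(356,356))])[...,::-1])
```

```text
(no output)
```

View pics/c2.png

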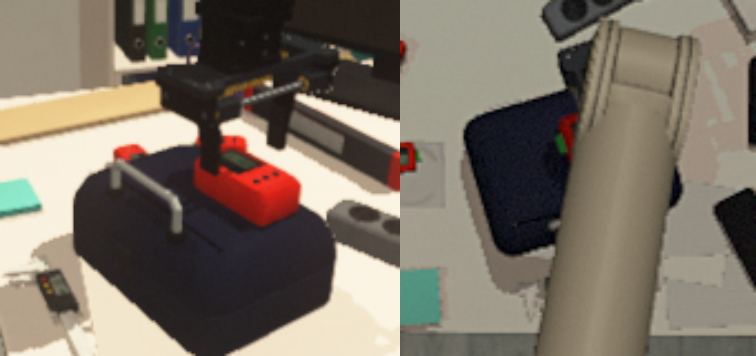

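The fingers straddle the meter: front finger at crop (210,150), rear finger at (283,120). The handle is clear of them. Descending and gripping.

drive_tool(
  rows=[-1, 0, 0, -1.3, 0, 0, 0, -1, 0, 0, -2.6, 0, 0, 0, -1, 0, 0, -3.5, 0, 0, 0, -1, 0, 0, -3.8, 0, 0, 0, -1, 0, 0, -3.8, 0, 0, 0, 1, 0, 0, -3.8, 0, 0, 0, 1, 0, 0, -3.8, 0, 0, 0, 1, 0, 0, -3.8, 0, 0, 0],
)

```text
clock: 4.2
tcp_pos: [0.5882, -0.0679, 0.1198]
tool_rot: [[-0.331, 0.944, 0.003], [0.944, 0.331, 0.0], [-0.001, 0.003, -1.0]]
force: [0.2, -0.6, -0.4]
grip_width: 0.81
```

drive_tool(
  rows=[1, 0, 0, 0, 0, 0, 0, 1, 0, 0, 0, 0, 0, 0, 1, 0, 0, 0, 0, 0, 0, 1, 0, 0, 0, 0, 0, 0, 1, 0, 0, 0.5, 0, 0, 0, 1, 0, 0, 1.5, 0, 0, 0, 1, 0, 0, 2.5, 0, 0, 0, 1, 0, 0, 3, 0, 0, 0],
)

```text
clock: 5.0
tcp_pos: [0.5887, -0.068, 0.1514]
tool_rot: [[-0.331, 0.944, 0.005], [0.944, 0.331, 0.001], [-0.001, 0.005, -1.0]]
force: [0.3, -0.4, -1.7]
grip_width: 0.713
```

Run:
```python
from plant import env
import cv2,numpy as np
a=env.snapshot("side")["frame"];b=env.snapshot("top")["frame"]
cv2.imwrite("pics/c3.png",np.hstack([cv2.resize(a[130:290,180:360],(400,356)),cv2.resize(b[120:260,220:360],(356,356))])[...,::-1])
```

```text
(no output)
```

View pics/c3.png

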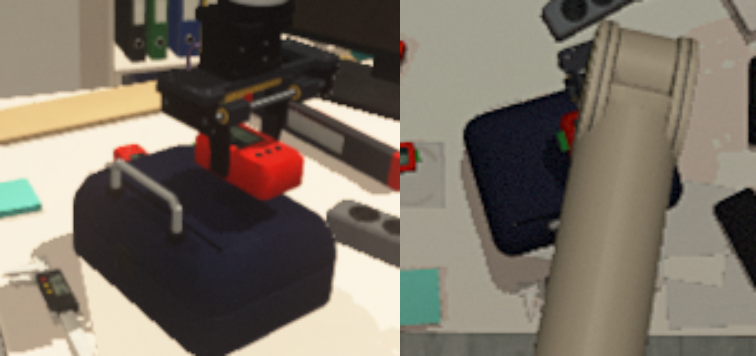

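Lifted: opening 62 mm, weight about 1.7 N. Now carrying it over to the board.

drive_tool(
  rows=[1, 0, 1, 3, 0, 0, 0, 1, 0, 4, 6, 0, 0, 0.8, 1, 0, 8, 7, 0, 0, 1.7, 1, -0.5, 12, 8, 0, 0, 2.6, 1, -1, 16, 8, 0, 0, 3.5, 1, -1.5, 20, 8, 0, 0, 4.5, 1, -2, 24, 8, 0, 0, 5.5, 1, -2.5, 28, 8, 0, 0, 6.5],
)

```text
clock: 5.9
tcp_pos: [0.5632, 0.2136, 0.2308]
tool_rot: [[-0.853, 0.521, 0.003], [0.521, 0.853, 0.004], [-0.001, 0.005, -1.0]]
force: [-0.1, -0.2, -1.9]
grip_width: 0.711
```

Run:
```python
from plant import env
import numpy as np
o=env.get_obs();R=o["tool_rot"];a=np.degrees(np.arctan2(R[1][1],R[0][1]))
print(o["tcp_pos"],a,"turn units",(100.6-a)/6,"shift cm",(np.array([.542,.437,.1])-o["tcp_pos"])*100,np.round(o["q"],2),o["grip_width"])
```

```text
[0.56318216 0.21363827 0.23078747] 58.581213011531354 turn units 7.003131164744773 shift cm [ -2.11821584  22.33617329 -13.0787471 ] [-0.76  0.28  0.4   1.54 -0.11  1.34  0.67] 0.7105159236888983
```

drive_tool(
  rows=[1, -0.3, 3.5, 0, 0, 0, 1.1, 1, -0.6, 7, 0, 0, 0, 2.2, 1, -0.9, 10.5, 0, 0, 0, 3.3, 1, -1.2, 14, 0, 0, 0, 4.4, 1, -1.5, 17.5, -2, 0, 0, 5.5, 1, -1.8, 20.5, -4, 0, 0, 6.4, 1, -2.1, 22.3, -7, 0, 0, 7, 1, -2.1, 22.3, -10, 0, 0, 7],
)

```text
clock: 6.7
tcp_pos: [0.54, 0.4404, 0.1289]
tool_rot: [[-0.982, -0.19, -0.001], [-0.19, 0.982, 0.006], [0.0, 0.007, -1.0]]
force: [0.7, 0.1, -2.8]
grip_width: 0.708
```

drive_tool(
  rows=[1, 0, 0, 0, 0, 0, 0, 1, 0, 0, 0, 0, 0, 0, 1, 0, 0, 0, 0, 0, 0, 1, 0, 0, 0, 0, 0, 0, 1, 0, 0, 0, 0, 0, 0, 1, 0, 0, 0, 0, 0, 0, 1, 0, 0, 0, 0, 0, 0, 1, 0, 0, 0, 0, 0, 0],
)

```text
clock: 7.5
tcp_pos: [0.5401, 0.4404, 0.129]
tool_rot: [[-0.982, -0.19, -0.001], [-0.19, 0.982, 0.007], [0.0, 0.007, -1.0]]
force: [0.1, 0.6, -1.9]
grip_width: 0.71
```

Run:
```python
from plant import env
import numpy as np,cv2
o=env.get_obs();R=o["tool_rot"];a=np.degrees(np.arctan2(R[1][1],R[0][1]))
print(o["tcp_pos"],a,"turn units",(100.6-a)/6,"shift cm",(np.array([.542,.437,.0215])-o["tcp_pos"])*100,o["grip_width"])
a=env.snapshot("side")["frame"];b=env.snapshot("top")["frame"]
cv2.imwrite("pics/c4.png",np.hstack([cv2.resize(a[120:260,140:320],(400,311)),cv2.resize(b[120:260,100:280],(400,311))])[...,::-1])
```

```text
[0.54007784 0.44041488 0.12902794] 100.96716163496464 turn units -0.06119360582744093 shift cm [  0.19221615  -0.3414881  -10.75279413] 0.7102730264557284
```

View pics/c4.png

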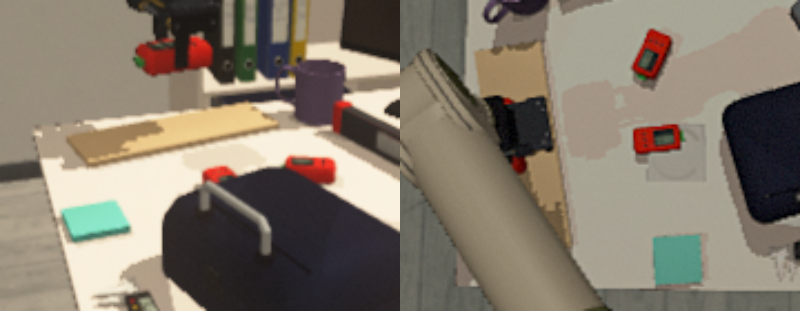

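The meter hangs level above the middle of the board (top crop about (515,130)). Lowering it.

drive_tool(
  rows=[1, 0.1, -0.2, -2, 0, 0, 0, 1, 0.2, -0.3, -4, 0, 0, 0, 1, 0.2, -0.3, -6, 0, 0, 0, 1, 0.2, -0.3, -8, 0, 0, 0, 1, 0.2, -0.3, -9.5, 0, 0, 0, 1, 0.2, -0.3, -10.2, 0, 0, 0, 1, 0.2, -0.3, -10.4, 0, 0, 0, 1, 0.2, -0.3, -10.5, 0, 0, 0],
)

```text
clock: 8.4
tcp_pos: [0.5424, 0.4376, 0.0245]
tool_rot: [[-0.982, -0.19, -0.001], [-0.19, 0.982, 0.007], [-0.0, 0.007, -1.0]]
force: [0.9, -0.2, -2.4]
grip_width: 0.714
```

drive_tool(
  rows=[1, 0, 0, -0.2, 0, 0, 0, 1, 0, 0, -0.2, 0, 0, 0, 1, 0, 0, -0.2, 0, 0, 0, 1, 0, 0, -0.2, 0, 0, 0, 1, 0, 0, -0.3, 0, 0, 0, 1, 0, 0, -0.3, 0, 0, 0, 1, 0, 0, -0.3, 0, 0, 0, 1, 0, 0, -0.3, 0, 0, 0],
)

```text
clock: 9.2
tcp_pos: [0.5424, 0.4377, 0.0215]
tool_rot: [[-0.982, -0.19, -0.001], [-0.19, 0.982, 0.007], [-0.001, 0.007, -1.0]]
force: [0.7, -1.0, -1.3]
grip_width: 0.712
```

drive_tool(
  rows=[1, 0, 0, -0.1, 0, 0, 0, 1, 0, 0, -0.1, 0, 0, 0, 1, 0, 0, -0.1, 0, 0, 0, -1, 0, 0, -0.1, 0, 0, 0, -1, 0, 0, -0.1, 0, 0, 0, -1, 0, 0, -0.1, 0, 0, 0, -1, 0, 0, -0.1, 0, 0, 0, -1, 0, 0, -0.1, 0, 0, 0],
)

```text
clock: 10.0
tcp_pos: [0.5424, 0.4377, 0.0204]
tool_rot: [[-0.982, -0.19, -0.001], [-0.19, 0.982, 0.007], [-0.0, 0.007, -1.0]]
force: [-0.2, -1.0, -0.2]
grip_width: 0.986
```

drive_tool(
  rows=[-1, 0, 0, 0, 0, 0, 0, -1, 0, 0, 0, 0, 0, 0, -1, 0, 0, 1, 0, 0, 0, -1, 0, 0, 3, 0, 0, 0, -1, 0, 0, 6, 0, 0, 0, -1, 0, 0, 10, 0, 0, 0, -1, 0, 0, 15, 0, 0, 0, -1, 0, 0, 20, 0, 0, 0],
)

```text
clock: 10.8
tcp_pos: [0.5421, 0.4373, 0.2231]
tool_rot: [[-0.982, -0.19, -0.001], [-0.19, 0.982, 0.007], [-0.001, 0.007, -1.0]]
force: [0.3, 0.6, -0.2]
grip_width: 1.002
```

Run:
```python
from plant import env
import numpy as np
o=env.get_obs();R=o["tool_rot"];a=np.degrees(np.arctan2(R[1][1],R[0][1]))
print(o["tcp_pos"],a,"turn",(17.6-a)/6,"shift",(np.array([.480,-.061,.25])-o["tcp_pos"])*100,o["grip_width"])
```

```text
[0.54213369 0.43732762 0.22307248] 100.96177107089592 turn -13.893628511815985 shift [ -6.21336944 -49.83276202   2.69275163] 1.0018704762274755
```

drive_tool(
  rows=[-1, -0.5, -3, 2, 0, 0, -0.8, -1, -1, -6.5, 2.5, 0, 0, -1.7, -1, -1.5, -10, 2.7, 0, 0, -2.6, -1, -2, -13.5, 2.7, 0, 0, -3.5, -1, -2.5, -17, 2.7, 0, 0, -4.5, -1, -3, -20.5, 2.7, 0, 0, -5.5, -1, -3.5, -24, 2.7, 0, 0, -6.5, -1, -4, -27.5, 2.7, 0, 0, -7.5],
)

```text
clock: 11.6
tcp_pos: [0.5018, 0.1608, 0.251]
tool_rot: [[-0.826, 0.563, 0.005], [0.564, 0.826, 0.006], [-0.001, 0.008, -1.0]]
force: [0.8, -0.3, 0.0]
grip_width: 1.0
```

Run:
```python
from plant import env
import numpy as np,cv2
from h import *
o=env.get_obs();R=o["tool_rot"];a=np.degrees(np.arctan2(R[1][1],R[0][1]))
print(o["tcp_pos"],a,"turn",(17.6-a)/6,"shift",(np.array([.480,-.061,.25])-o["tcp_pos"])*100,o["grip_width"])
b=env.snapshot("top");np.savez("top5.npz",**b)
f=b["frame"];hsv=cv2.cvtColor(f,cv2.COLOR_RGB2HSV).astype(int);H,S,V=[hsv[...,i] for i in range(3)]
m=((((H<10)|(H>170))&(S>150)&(V>80))|((abs(H-60)<20)&(S>120)&(V>60))).astype(np.uint8)
m=cv2.morphologyEx(m,cv2.MORPH_CLOSE,np.ones((7,7)))
n,l,st,c=cv2.connectedComponentsWithStats(m)
P=cloud(b)
for i in range(1,n):
    if st[i,4]>100 and c[i][0]<190:
        v,u=np.nonzero(l==i); print(c[i],st[i],np.median(P[l==i][:,2]),rect(ray(b,np.c_[u,v],0.05)))
cv2.imwrite("pics/c5.png",cv2.resize(f[120:260,100:340],(800,467))[...,::-1])
```

```text
[0.5018239  0.16080556 0.25099186] 55.700495869413956 turn -6.350082644902326 shift [ -2.18239005 -22.18055615  -0.09918558] 1.000137546878756
[152.99159664 184.00210084] [142 168  23  36 476] 0.04642247385713988 (array([539.5, 433.5]), array([121. ,  64.9]), 11.0)
```

View pics/c5.png

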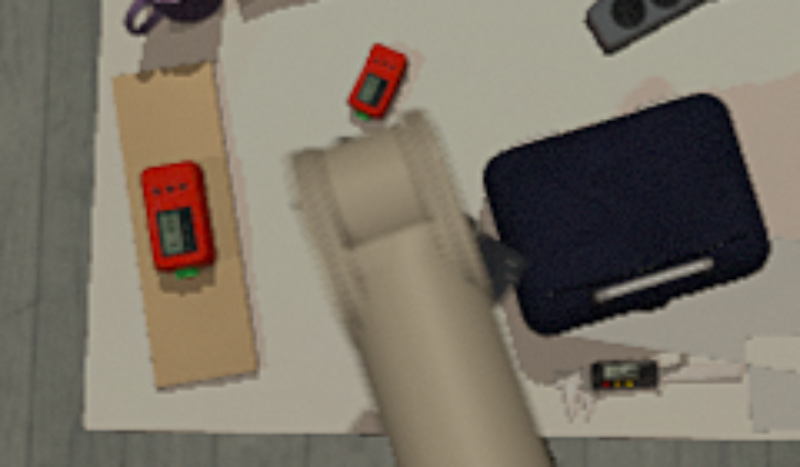

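The meter lies on the board at (0.5395,0.4335), 11.0°, within 4 mm of centre, top at 0.046–0.05 m, and the case is still shut. Next the handle.

drive_tool(
  rows=[-1, -0.3, -3.5, 0, 0, 0, -1, -0.6, -0.6, -7, 0, 0, 0, -2, -0.3, -0.9, -10.5, 0, 0, 0, -3, -0.3, -1.2, -14, 0, 0, 0, -4, -0.3, -1.5, -17.5, 0, 0, 0, -5, -0.3, -1.9, -20.5, -1, 0, 0, -6, -0.3, -2.2, -22.2, -3, 0, 0, -6.35, -0.3, -2.2, -22.2, -5, 0, 0, -6.35],
)

```text
clock: 12.45
tcp_pos: [0.48, -0.0707, 0.202]
tool_rot: [[-0.284, 0.959, 0.01], [0.959, 0.284, 0.001], [-0.002, 0.009, -1.0]]
force: [0.4, 0.6, -0.2]
grip_width: 0.653
```

drive_tool(
  rows=[-0.3, 0, 0, 0, 0, 0, 0, -0.3, 0, 0, 0, 0, 0, 0, -0.3, 0, 0, 0, 0, 0, 0, -0.3, 0, 0, 0, 0, 0, 0, -0.3, 0, 0, 0, 0, 0, 0, -0.3, 0, 0, 0, 0, 0, 0, -0.3, 0, 0, 0, 0, 0, 0, -0.3, 0, 0, 0, 0, 0, 0],
)

```text
clock: 13.25
tcp_pos: [0.4801, -0.0707, 0.2021]
tool_rot: [[-0.284, 0.959, 0.01], [0.959, 0.284, 0.001], [-0.002, 0.009, -1.0]]
force: [1.0, -0.4, -0.2]
grip_width: 0.651
```

Run:
```python
from plant import env
import numpy as np,cv2
o=env.get_obs();R=o["tool_rot"];a=np.degrees(np.arctan2(R[1][1],R[0][1]))
print(o["tcp_pos"],a,"turn",(17.6-a)/6,"shift",(np.array([.480,-.061,.127])-o["tcp_pos"])*100,o["grip_width"])
a=env.snapshot("side")["frame"]
cv2.imwrite("pics/c6.png",cv2.resize(a[110:300,150:350],(640,608))[:600,:,::-1])
```

```text
[ 0.48006608 -0.07071704  0.2020711 ] 16.51953644796144 turn 0.18007725867309374 shift [-6.60786523e-03  9.71704400e-01 -7.50711050e+00] 0.6513591958310959
```

View pics/c6.png

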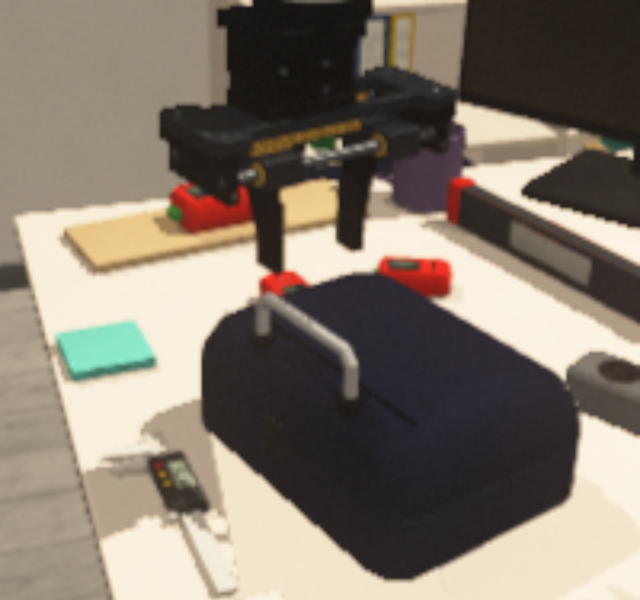

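The fingers sit above the bar: tips at (270,265) and (352,245), bar middle at (305,325). Going down and closing.

drive_tool(
  rows=[-0.3, 0, 0.5, -1, 0, 0, 0.2, -0.3, 0, 1, -2.5, 0, 0, 0.2, -0.3, 0, 1, -4, 0, 0, 0.2, -0.3, 0, 1, -5.5, 0, 0, 0.2, -0.3, 0, 1, -6.8, 0, 0, 0.2, -0.3, 0, 1, -7.5, 0, 0, 0.2, -0.3, 0, 1, -7.5, 0, 0, 0.2, -0.3, 0, 1, -7.5, 0, 0, 0.2],
)

```text
clock: 14.1
tcp_pos: [0.4803, -0.0607, 0.1273]
tool_rot: [[-0.304, 0.952, 0.01], [0.953, 0.304, 0.001], [-0.002, 0.01, -1.0]]
force: [0.6, -0.1, 0.4]
grip_width: 0.646
```

drive_tool(
  rows=[1, 0, 0, 0, 0, 0, 0, 1, 0, 0, 0, 0, 0, 0, 1, 0, 0, 0, 0, 0, 0, 1, 0, 0, 0, 0, 0, 0, 1, 0, 0, 0, 0, 0, 0, 1, 0, 0, 0, 0, 0, 0, 1, 0, 0, 0, 0, 0, 0, 1, 0, 0, 0, 0, 0, 0],
  squeeze=20,
)

```text
clock: 14.9
tcp_pos: [0.4814, -0.0604, 0.1275]
tool_rot: [[-0.305, 0.952, 0.012], [0.952, 0.305, 0.001], [-0.003, 0.012, -1.0]]
force: [6.2, 1.5, -5.4]
grip_width: 0.108
```

Run:
```python
from plant import env
import numpy as np,cv2
o=env.get_obs();R=o["tool_rot"]
print(o["tcp_pos"],R.round(3).tolist(),o["grip_width"],o["force"])
a=env.snapshot("side")["frame"]
cv2.imwrite("pics/c7.png",cv2.resize(a[110:300,150:350],(640,608))[:600,:,::-1])
th=np.radians(17.6);ex=np.array([np.cos(th),np.sin(th)])
for d in (5,10,15,20,25,30,35,40,45):
    r=np.radians(d);x=-178*np.cos(r)+90*np.sin(r)+178;z=178*np.sin(r)+90*np.cos(r)-90
    print(d,(ex*x/10).round(2),round(z/10,2))
```

```text
[ 0.48140152 -0.06039061  0.12748695] [[-0.305, 0.952, 0.012], [0.952, 0.305, 0.001], [-0.003, 0.012, -1.0]] 0.10843195106432559 [ 6.18638471  1.50774027 -5.44129358]
5 [0.81 0.26] 1.52
10 [1.75 0.55] 2.95
15 [2.8  0.89] 4.3
20 [3.96 1.26] 5.55
25 [5.22 1.65] 6.68
30 [6.56 2.08] 7.69
35 [7.99 2.53] 8.58
40 [9.48 3.01] 9.34
45 [11.04  3.5 ] 9.95
```

View pics/c7.png

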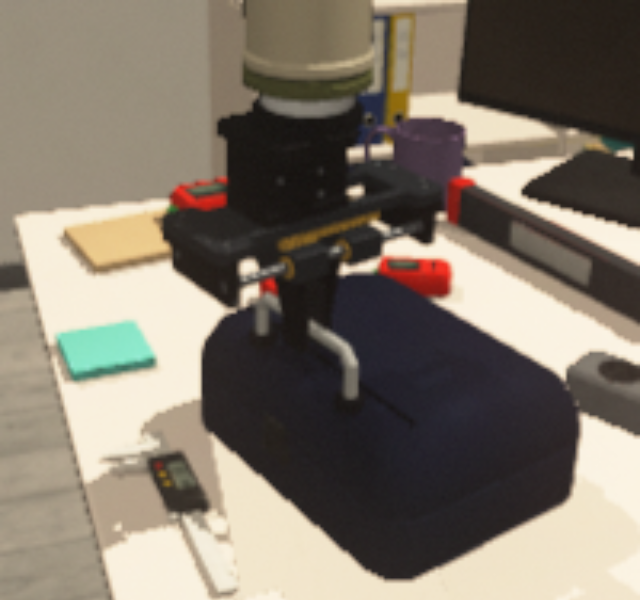

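The bar is gripped: opening 9.4 mm, about 6 N of sideways preload. Opening the lid along its arc.

drive_tool(
  rows=[1, 0.4, 0.1, 0.75, 0, 0, 0, 1, 0.8, 0.25, 1.5, 0, 0, 0, 1, 1.3, 0.4, 2.25, 0, 0, 0, 1, 1.75, 0.55, 2.95, 0, 0, 0, 1, 2.3, 0.7, 3.65, 0, 0, 0, 1, 2.8, 0.9, 4.3, 0, 0, 0, 1, 3.4, 1.05, 4.95, 0, 0, 0, 1, 3.95, 1.25, 5.55, 0, 0, 0],
)

```text
clock: 15.75
tcp_pos: [0.5204, -0.0481, 0.1837]
tool_rot: [[-0.304, 0.952, 0.01], [0.953, 0.304, 0.001], [-0.002, 0.01, -1.0]]
force: [-6.5, -1.7, 3.3]
grip_width: 0.106
```

Run:
```python
from plant import env
import numpy as np,cv2
o=env.get_obs()
print(((o["tcp_pos"]-np.array([.480,-.0607,.1273]))*100).round(2),o["grip_width"],o["force"],o["ft_torque"])
a=env.snapshot("side")["frame"]
cv2.imwrite("pics/c8.png",cv2.resize(a[90:300,150:350],(560,588))[...,::-1])
```

```text
[4.04 1.26 5.64] 0.1055508473301592 [-6.50193029 -1.69013743  3.34875092] [-0.48568266  1.52927414 -0.00265383]
```

View pics/c8.png

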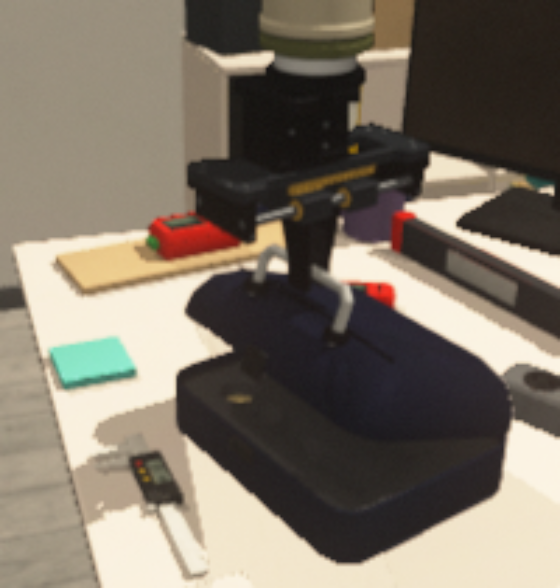

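The lid is at about 20° and following, forces are low, and the meter stays on the board. Continuing to 45°.

drive_tool(
  rows=[1, 0.7, 0.2, 0.75, 0, 0, 0, 1, 1.45, 0.45, 1.4, 0, 0, 0, 1, 2.3, 0.7, 2.05, 0, 0, 0, 1, 3.2, 1, 2.7, 0, 0, 0, 1, 4.15, 1.3, 3.25, 0, 0, 0, 1, 5.1, 1.6, 3.75, 0, 0, 0, 1, 6, 1.9, 4.15, 0, 0, 0, 1, 6.9, 2.2, 4.45, 0, 0, 0],
)

```text
clock: 16.6
tcp_pos: [0.5912, -0.0258, 0.23]
tool_rot: [[-0.305, 0.952, 0.012], [0.952, 0.305, 0.001], [-0.003, 0.012, -1.0]]
force: [-1.3, -1.0, 1.0]
grip_width: 0.104
```

drive_tool(
  rows=[1, 0, 0, 0, 0, 0, 0, 1, 0, 0, 0, 0, 0, 0, 1, 0, 0, 0, 0, 0, 0, 1, 0, 0, 0, 0, 0, 0, 1, 0, 0, 0, 0, 0, 0, 1, 0, 0, 0, 0, 0, 0, 1, 0, 0, 0, 0, 0, 0, 1, 0, 0, 0, 0, 0, 0],
)

```text
clock: 17.4
tcp_pos: [0.5911, -0.0258, 0.23]
tool_rot: [[-0.305, 0.952, 0.012], [0.952, 0.305, 0.001], [-0.003, 0.011, -1.0]]
force: [0.4, -1.1, -3.1]
grip_width: 0.108
```

Run:
```python
from plant import env
import numpy as np,cv2
from h import *
o=env.get_obs()
d=(o["tcp_pos"]-np.array([.480,-.0607,.1273]))*1000
th=np.radians(17.6);x=d[0]*np.cos(th)+d[1]*np.sin(th)
a0=np.arctan2(90,178);a1=np.arctan2(90+d[2],178-x)
print(d.round(1),"lat",-d[0]*np.sin(th)+d[1]*np.cos(th),"angle",np.degrees(a1-a0),"r",np.hypot(90+d[2],178-x),o["grip_width"],o["force"],np.round(o["joint_velocities"],3))
s=env.snapshot("side");np.savez("s9.npz",**s);t=env.snapshot("top");np.savez("t9.npz",**t)
# lid plane normal from depth of lid pts
for n,q in(("side",s),("top",t)):
    f=q["frame"];P=cloud(q);hsv=cv2.cvtColor(f,cv2.COLOR_RGB2HSV)
    rel=P[...,:2]-np.array([.554,-.037]);cx=rel@[np.cos(th),np.sin(th)];cy=rel@[-np.sin(th),np.cos(th)]
    m=(hsv[...,2]<90)&(abs(cy)<.11)&(P[...,2]>.08)&(P[...,2]<.26)&(cx>.03)&(cx<.16)&(hsv[...,0]>100)&(hsv[...,0]<140)
    Q=np.c_[cx[m],P[m][:,2]]
    if len(Q)>50:
        b=np.polyfit(Q[:,0],Q[:,1],1)
        for _ in range(5):
            k=abs(np.polyval(b,Q[:,0])-Q[:,1])<.01; b=np.polyfit(Q[k,0],Q[k,1],1)
        print(n,len(Q),k.sum(),"slope deg",np.degrees(np.arctan(b[0])))
f=s["frame"];g=t["frame"]
cv2.imwrite("pics/c9.png",np.hstack([cv2.resize(f[60:300,150:350],(400,480)),cv2.resize(g[100:260,130:290],(400,480))])[...,::-1])
```

```text
[111.1  34.9 102.7] lat -0.3812445884753828 angle 45.47335152159167 r 202.2739291609038 0.10825647478213607 [ 0.44096226 -1.09782822 -3.14268726] [ 0.     0.002 -0.002 -0.003 -0.    -0.001 -0.   ]
top 487 481 slope deg -45.14081279818509
```

View pics/c9.png

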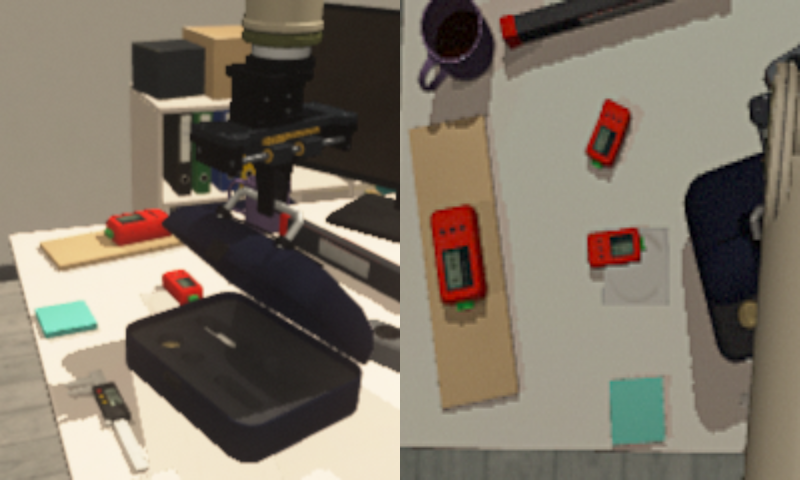

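The lid is open at 45.1° by depth and 45.5° by arc, and the grip holds at rest. The meter lies on the board, (460,250) in the right half, and the pad and calipers look untouched. Handing in.

Run:
```python
from plant import env
print(env.finish_job()); print(env.get_obs()["tcp_pos"],env.get_obs()["grip_width"])
```

```text
the job is handed in; nothing more can be done
None
the job is handed in; nothing more can be done
```

I moved the meter from the lid onto the board with the case still shut, then lifted the lid by its handle and handed the job in while holding it at about 45°. It took about 17.5 s of the 58 s allowed, and the simulator gave no verdict.

- **Meter:** after release it lay flat with its display up, about 4 mm from the board's centre and within about 0.5° of its long axis. It was still in place in the last pictures.
- **Lid:** the depth image gave 45.1° and the arm's path along the arc gave 45.5°. The arm was at rest, gripping the handle bar with a 20 N squeeze setting.
- **Bystanders:** the sticky pad and calipers looked unmoved. I did not measure this, and the phone was outside my last crops; no arm path came close to it.
- **Disagreement:** the side and top cameras placed the meter and the handle about 4 mm apart. The only sign of it was 6–7 N of sideways force on the handle. That had fallen to about 1 N at the end, leaving about 3 N vertically.

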